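# File a card pack and a calculator in leaning desk pockets

## Robot

A 6-joint arm with a two-finger parallel gripper is mounted at the origin on the work surface; the furniture and walls round the work are solid. World frame = base frame: x ahead of the robot, y to its left, z up, the work surface at z = 0. Lengths are in mm, angles in rad, forces in N, time in s.
With the tool pointing down it reaches from about 275 to 750 mm from the base axis. Payload 10.2 kg.
Tool frame: the origin (TCP) lies on the front face of the gripper's body, between the roots of the fingers; the fingertips stand 73 mm ahead of it and the grasp point (between the pads) lies 54 mm ahead of it; z points along the fingers, y is the line along which they close (so a half turn about z gives the same grasp; the last joint's range is limited). The gripper opens to 85 mm and grips with 20 to 120 N. Pads are 22 mm wide; open, the fingers measure 114 mm over their backs; the gripper's body (76 mm by 85 mm) begins 54 mm behind the grasp point. The pads swing forward as they close: fully open they stand 13 mm farther back than shut.
Start: joints at [0.894, 0.313, 1.498, -0, 1.331, -0.223], TCP at [230.165, 471.864, 303.894] pointing down, gripper open.
Joint ranges: [-2.94, 2.94], [-0.97, 2.17], [0.19, 2.56], [-1.23, 4.37], [0.02, 3.11], [-2.88, 2.88]. Speed limits (rad/s): [2.39, 2.39, 3.01, 3.14, 3.14, 3.14].

## Interface

Orientations are given as a unit quaternion [w, x, y, z].
In Python, from rig import * gives the robot as it stands.
- The arm moves only by the tool step_arm, never from a script. Its argument "plan" is a list of rows, each an object with "offset": the shift along the tool's x, y, z in cm, a list of three; "rot": the turn, a rotation vector about the tool's x, y, z in degrees, a list of three; "gripper": the finger opening in cm, from 0 to 8.54. In form: [{"offset": [x, y, z], "rot": [wx, wy, wz], "gripper": gripper}, ...]. A call has 1 to 12 rows; each row is the pose to reach, as a shift and turn from the pose commanded when the call began, along the tool's axes at that moment; what a row does not reach only later rows make up. A row lasts 1/10 s, in which the tool goes at most 50 mm and 8.59 degrees, less where a joint would pass 70% of its speed; a pose out of reach is approached as far as the arm can. A call with a gripper value outside its range is refused whole. The fingers move at their own pace and stop on an object; "squeeze" is the grip in N (left out, the last holds). Time passes only in rows, so rows that repeat a pose let the fingers close. It gives the time, the measured TCP pose, the force, the opening and the grip force at its end, in the units of the state.
- sense(): the state, without advancing time (a new reading comes with each control period).
- capture(name): name is "scene" or "side" or "wrist"; returns a dict with "color" (384x512x3 uint8, red, green, blue), "depth" (384x512 float32, mm along the optical axis (not along the pixel's ray), 0 where there is no reading), "vertical_fov" (degrees; the focal length in pixels is half the picture's height over the tangent of half this angle, whatever the lens; pixels are square), "cx", "cy" (the principal point, pixels), "rvec" (rotation vector, rad) and "tvec" (3), from world to camera coordinates, as OpenCV has them; the wrist camera has in their place "mount" (4x4, takes a point from camera to tool coordinates, whose origin is the TCP and whose axes are the flange's). Camera axes: x right, y down, z forward; pixel columns grow to the right and rows downward; lengths in mm; the calibration is good to about 2 mm. A picture is of the moment at which its call begins: read the wrist's pose just before it.
- finish_job(): hands the job in; it is judged then, once.
The state is a dict: "time_s": time; "joints": joint angles; "dq": joint speeds; "tau": joint torques, N m; "eef_pos": TCP position; "ee_rot": TCP orientation; "force": force on the tool from outside, world axes, zero at the start; "wrist_torque": the same for the moment, N m; "grip_width": opening from 0.0 (shut) to 1.0 (fully open); "grip_force": force on a finger pad.
Only numpy, scipy, OpenCV 4.12 (cv2) and the standard library are available. Lean on these libraries where they do the work, as an engineer would, in place of code of your own. Each camera call takes 0.05 s, during which the arm holds its last target. There are 200 camera calls.

## Task

Take the pack of index cards and the pocket calculator out of their small upright stands and put the cards into the leaning pocket with the wider mouth and the calculator into the one with the slimmer mouth, each on end and slid in along the pocket's slope. You cannot see how full the pockets are: lower each thing until you feel it rest on the springy plate that covers what is inside, without dropping it or pressing hard, and only then let go. Leave the ink bottle and the hand stamp where they are.

Things in the scene. Friction and masses are not known exactly. Their poses are not given: they have to be found in the camera images.
- cards: Banded pack of index cards, rigid, 78 x 127 x 21 mm, about 0.11 kg, standing on a short end in its stand at the start. Origin at the middle of one 78 x 127 face; x along the 78 mm width, y along the 127 mm length (up or down when standing), z through the 21 mm thickness (grasp across it near the top end).
- cards_mid (a point): Centre of the card pack (10.5 mm along z from its origin), same axes.
- calculator: Pocket calculator, 118 x 72 x 11 mm, about 0.12 kg, standing on a short end in its stand at the start. Origin at the middle of its back face; x along the 118 mm length (up or down when standing), y along the 72 mm width, z through the 11 mm thickness (grasp across it near the top end).
- calculator_mid (a point): Centre of the calculator (5.5 mm along z from its origin), same axes.
- card_stand: Low fixed wooden stand with one slot in which the card pack stands upright at the start; foot 90 x 100 mm, slot walls up to 50 mm above the desk, slot floor 8 mm up. Origin under its centre; x across the slot's thickness, z up.
- calc_stand: Low fixed wooden stand with one slot in which the calculator stands upright at the start; foot 90 x 94 mm, slot walls up to 50 mm above the desk, slot floor 8 mm up. Origin under its centre; x across the slot's thickness, z up.
- wide_pocket: Dark-wood pocket, the one with the wider mouth, for the cards, fixed, leaning 30 deg from vertical to its +x (about away from the robot). Origin on the desk under the mouth's centre, z up, y along the mouth's long side. Inside 34 x 90 (y) mm, 130 deep, walls 4; mouth centre 147 mm up. Both broad walls have a thumb notch in the rim, 56 wide, 50 deep: fingertips can follow down into it.
- slim_pocket: Dark-wood pocket, the one with the slimmer mouth, for the calculator, fixed, leaning 30 deg from vertical to its +x (about away from the robot). Origin on the desk under the mouth's centre, z up, y along the mouth's long side. Inside 24 x 90 (y) mm, 130 deep, walls 4; mouth centre 147 mm up. Both broad walls have a thumb notch in the rim, 56 wide, 50 deep: fingertips can follow down into it.
- wide_contents: Hidden in the wider pocket: a spring-borne wooden plate (gives 1 mm per 2.5 N, 14 mm at most). Origin FIXED in the centre of the pocket's mouth: it says nothing of the level. The flat plate is 70 to 108 mm below it, different every time; feel for it. z: up along the pocket's leaning axis (30 deg from vertical); x: across the mouth's thickness (34 mm); y: along its 90 mm.
- slim_contents: Hidden in the slimmer pocket: a spring-borne wooden plate (gives 1 mm per 2.5 N, 14 mm at most). Origin FIXED in the centre of the pocket's mouth: it says nothing of the level. The flat plate is 70 to 108 mm below it, different every time; feel for it. z: up along the pocket's leaning axis (30 deg from vertical); x: across the mouth's thickness (24 mm); y: along its 90 mm.
- ink_bottle: Square ink bottle, 54 x 54 x 64 mm, a bystander; origin under its centre.
- stamp: Hand stamp with a turned knob, 24 x 48 x 69 mm, a bystander standing between stands and pockets; origin under its centre.

How it is judged (in metres and radians):
At the end, for the whole second after the job is handed in: Cards on end in the wider pocket, calculator on end in the slimmer one: long axes within 0.15 rad of the pocket's slope, centres within 10 mm (thickness) and 12 mm (width) of its middle, each bearing on the hidden plate with over 0.1 N, at rest (x of cards_mid in the frame of wide_contents between -0.01 and 0.01 m and y of cards_mid in the frame of wide_contents between -0.012 and 0.012 m and z of cards_mid in the frame of wide_contents between -0.065 and 0.005 m and angle between the y axis of cards and the z axis of wide_contents, either way round below 0.15 rad and contact force between cards and wide_contents above 0.1 N and linear speed of each of cards, calculator below 0.02 m/s and x of calculator_mid in the frame of slim_contents between -0.01 and 0.01 m and y of calculator_mid in the frame of slim_contents between -0.012 and 0.012 m and z of calculator_mid in the frame of slim_contents between -0.07 and 0 m and angle between the x axis of calculator and the z axis of slim_contents, either way round below 0.15 rad and contact force between calculator and slim_contents above 0.1 N); the robot touches nothing.
It fails at once if the card pack or the calculator is dropped: moves faster than 0.30 m/s while the fingers do not touch it ((linear speed of cards above 0.3 m/s and contact force between the fingers and cards below 0.05 N) or (linear speed of calculator above 0.3 m/s and contact force between the fingers and calculator below 0.05 N)).
It fails at once if the card pack or the calculator is pressed on a pocket's hidden plate with more than 25 N (contact force between any of cards, calculator and wide_contents above 25 N or contact force between any of cards, calculator and slim_contents above 25 N).
It fails at once if the ink bottle or the hand stamp is moved more than 25 mm (distance of any of ink_bottle, stamp from where it was at the start of the episode above 0.025 m).
It also fails if it takes over 64 s, if anything falls off the work surface, if the arm or the gripper's body presses on something with over 40 N, if the wrist force passes 120 N, or if a joint passes its speed limit or range.

## Working session

There is one attempt and no reset: what is moved stays moved. The work goes in short steps, Python scripts to look and compute and a tool call to move; the robot and the scene stay as the last step left them, time stands still between calls to the robot, and variables do not carry over. Pictures are saved under pics/ and viewed, at most 10 in all, crops included, and the job is handed in when it is done.

Besides the shell and the picture viewer there is one more tool, called after ">>>" by a JSON object that holds its "fn" and its "kwargs". step_arm: Moves the arm, as the interface text tells. Its arguments: {"type":"object","properties":{"plan":{"type":"array"},"squeeze":{"type":"number"}},"required":["plan"]}

```bash
mkdir -p pics; ls
cat > h.py <<'E'
from rig import *
import numpy as np, cv2
from scipy.spatial.transform import Rotation as R
def cap(n):
    s=sense(); c=capture(n); c['s']=s; return c
def cloud(c):
    d=c['depth'].astype(float); H,W=d.shape
    f=H/2/np.tan(np.radians(c['vertical_fov'])/2)
    v,u=np.mgrid[:H,:W]
    p=np.stack([(u-c['cx'])*d/f,(v-c['cy'])*d/f,d],-1)
    if 'rvec' in c:
        Rm=cv2.Rodrigues(np.array(c['rvec'],float))[0]
        w=(p-np.array(c['tvec']).ravel())@Rm
    else:
        M=np.array(c['mount']); q=p@M[:3,:3].T+M[:3,3]
        e=np.array(c['s']['ee_rot']); w=R.from_quat(e[[1,2,3,0]]).apply(q.reshape(-1,3)).reshape(q.shape)+np.array(c['s']['eef_pos'])
    w[d==0]=np.nan
    return w
E
python3 - <<'E'
from h import *
s=sense();print(s)
a=[]
for n in ['scene','side','wrist']:
    c=cap(n); np.savez(f'{n}0.npz',w=cloud(c),color=c['color'])
    cv2.imwrite(f'pics/{n}0.png',c['color'][...,::-1]); print(n,c.get('tvec'),c.get('mount'))
E
```

```text
pics
{'time_s': 0.0, 'joints': array([ 8.93587667e-01,  3.13426358e-01,  1.49844940e+00, -8.45524470e-07,
        1.33097280e+00, -2.23402531e-01]), 'dq': array([ 8.16409688e-04,  1.65160367e-03, -6.62274851e-04, -2.97066395e-05,
        8.21291359e-04,  4.34893642e-04]), 'tau': array([ 3.34460337e-04, -4.12258744e+01, -2.59751487e+01, -1.38739788e-04,
        3.98849414e-03, -2.03260163e-05]), 'eef_pos': array([230.05970804, 471.72297341, 303.34247403]), 'ee_rot': array([-2.72940412e-04,  2.24960911e-01,  9.74367587e-01, -5.65532403e-04]), 'force': array([-0.1355525 , -0.21983681, -0.06810196]), 'wrist_torque': array([-0.03724874,  0.00493119, -0.0304286 ]), 'grip_force': 0.0, 'grip_width': 1.0025667142113277}
scene [ 351.4917353   265.42923054 1230.38042805] None
side [-273.60898139  307.61901661  810.19702333] None
wrist None [[-1.44416519e-03 -9.52330917e-01 -3.05063501e-01  7.89651986e+01]
 [ 9.99997949e-01 -1.80847730e-03  9.11635172e-04 -4.35105365e-01]
 [-1.41987878e-03 -3.05061559e-01  9.52331575e-01 -7.01947939e+01]
 [ 0.00000000e+00  0.00000000e+00  0.00000000e+00  1.00000000e+00]]
```

View pics/scene0.png

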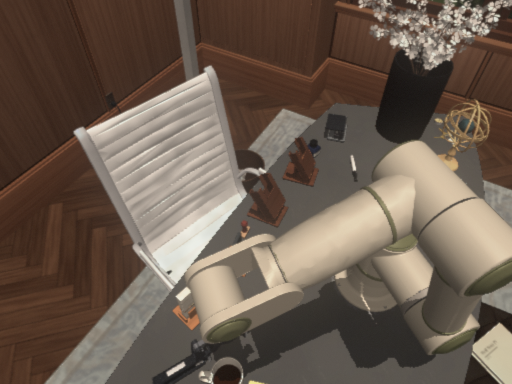

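View pics/side0.png

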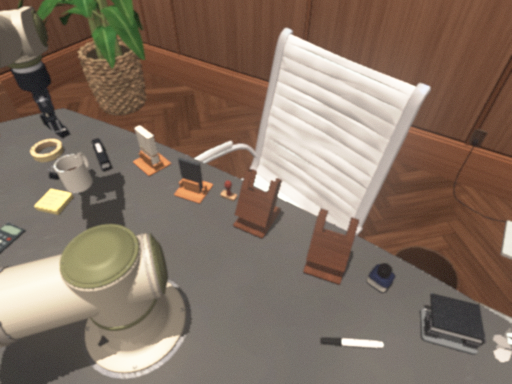

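The side view shows the cards at about (148,145), the calculator at (190,175), the stamp at (228,190), the pockets at (258,207) and (330,245), and the ink bottle at (380,277). Next I'll locate them with the depth cloud.

Run:
```python
from h import *
z=np.load('side0.npz');w=z['w']
def box(n,u0,u1,v0,v1,zmin,zmax=400):
    p=w[v0:v1,u0:u1].reshape(-1,3);p=p[(p[:,2]>zmin)&(p[:,2]<zmax)&(np.hypot(p[:,0],p[:,1])<800)]
    r=cv2.minAreaRect(p[:,:2].astype(np.float32))
    print(n,len(p),p.mean(0).round(),p.min(0).round(),p.max(0).round(),r)
box('cards',132,165,120,162,60,160)
box('cards top',132,165,120,162,128,160)
box('calc',175,205,150,192,58,160)
box('calctop',175,205,150,192,118,160)
box('stampz',220,240,175,202,20)
box('pA',232,285,165,240,8,200)
box('pB',305,360,205,285,8,200)
box('ink',365,398,260,295,10)
print(w[150:190:4,190].round(),w[130:165:4,150].round())
# topdown map
m=np.zeros((500,900),np.float32)
for n in ['side0','scene0']:
    q=np.load(n+'.npz')['w'].reshape(-1,3); q=q[np.isfinite(q).all(1)&(q[:,2]>5)&(q[:,2]<190)]
    i=((700-q[:,0])).astype(int);j=((550-q[:,1])).astype(int)
    k=(i>=0)&(i<500)&(j>=0)&(j<900)
    np.maximum.at(m,(i[k],j[k]),q[k,2])
m=cv2.dilate(m,np.ones((3,3)))
im=cv2.applyColorMap((m*1.3).clip(0,255).astype(np.uint8),cv2.COLORMAP_TURBO)
cv2.imwrite('pics/top.png',cv2.resize(im[:, :800],(800,500)))
```

```text
cards 396 [421. 358. 107.] [408. 327.  60.] [444. 410. 138.] ((426.6413879394531, 368.1378173828125), (84.07538604736328, 23.137683868408203), 78.43376922607422)
cards top 121 [425. 365. 135.] [411. 328. 128.] [444. 410. 138.] ((427.6370849609375, 369.1766662597656), (81.58345031738281, 21.7125186920166), 77.91512298583984)
calc 395 [400. 159.  96.] [390. 126.  58.] [414. 199. 128.] ((402.12188720703125, 162.95037841796875), (13.367878913879395, 74.03888702392578), 10.690699577331543)
calctop 87 [402. 159. 124.] [392. 126. 118.] [414. 196. 128.] ((402.9837646484375, 160.87332153320312), (12.458541870117188, 69.62635803222656), 10.882779121398926)
stampz 98 [430.  38.  55.] [384. -30.  21.] [449.  60.  99.] ((418.1825256347656, 12.985557556152344), (107.44512939453125, 22.60188102722168), 60.012081146240234)
pA 2027 [401. -75.  77.] [ 350. -122.    8.] [481.  45. 159.] ((405.1330261230469, -44.782386779785156), (126.14112854003906, 160.53659057617188), 10.351889610290527)
pB 2242 [ 374. -307.   76.] [ 325. -360.    8.] [ 447. -247.  155.] ((385.58575439453125, -304.2084655761719), (112.27218627929688, 98.60081481933594), 9.753643989562988)
ink 549 [ 395. -441.   40.] [ 374. -470.   10.] [ 432. -413.   66.] ((403.11065673828125, -441.49310302734375), (54.001609802246094, 53.45404815673828), 81.17080688476562)
[[1209.  974. -735.]
 [1175.  945. -735.]
 [ 520.  274.    2.]
 [ 401.  153.  127.]
 [ 399.  154.  112.]
 [ 398.  156.   96.]
 [ 400.  161.   76.]
 [ 399.  163.   58.]
 [ 392.  158.   50.]
 [ 390.  160.   33.]] [[1235. 1382. -739.]
 [ 428.  338.  137.]
 [ 421.  333.  128.]
 [ 415.  330.  117.]
 [ 414.  334.  101.]
 [ 409.  333.   88.]
 [ 409.  339.   68.]
 [ 410.  345.   48.]
 [ 405.  344.   35.]]
```

View pics/top.png

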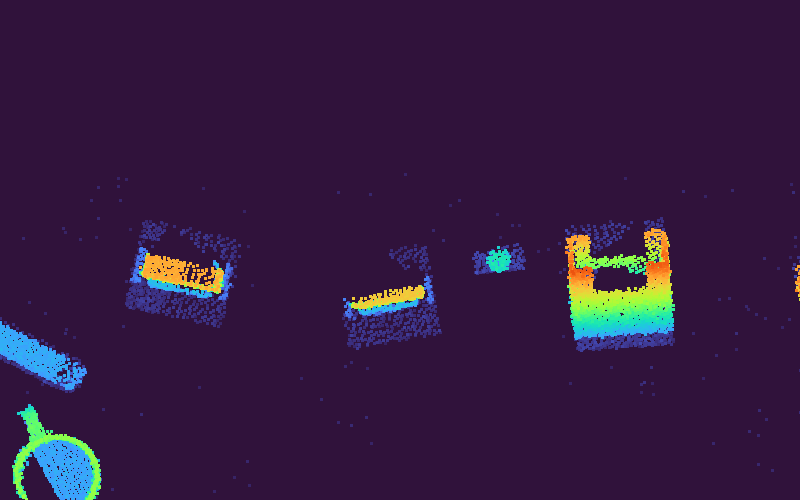

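The height map confirms both items stand with their thickness roughly along x: cards at about (428,369), calculator at (403,161). Pocket mouths come next.

```bash
cat > pk.py <<'E'
from h import *
def pocket(pts,name):
    # fit near face (normal ~(-cos30..,0.5))
    best=None;rng=np.random.default_rng(0)
    q=pts[(pts[:,2]>20)]
    for _ in range(600):
        a=q[rng.choice(len(q),3,replace=False)]
        n=np.cross(a[1]-a[0],a[2]-a[0]);l=np.linalg.norm(n)
        if l<500: continue
        n/=l; n*=np.sign(n[2])
        if abs(n[2]-.5)>.1 or n[0]>0: continue
        k=abs((q-a[0])@n)<1.5
        if best is None or k.sum()>best.sum(): best=k
    p=q[best];c=p.mean(0);n=np.linalg.svd(p-c)[2][2];n*=np.sign(n[2])
    psi=np.arctan2(-n[1],-n[0])
    t=np.array([np.cos(psi)*.866,np.sin(psi)*.866,-.5]);y=np.array([-np.sin(psi),np.cos(psi),0]);a=np.cross(t,y)
    l=np.stack([(pts-c)@t,pts@y,(pts)@a],1)
    print(name,'n',n.round(3),'yaw',np.degrees(psi).round(2),'inl',best.sum())
    top=np.percentile(l[:,2],99.5)
    rim=l[(l[:,2]>top-8)]
    print(' top',top,'y',np.percentile(l[:,1],[.5,99.5]).round(1))
    print(' hist t rim',np.histogram(rim[:,0],np.arange(-4,60,2)))
    f=l[(abs(l[:,0])<2)]; print(' face y',np.percentile(f[:,1],[1,99]).round(1),'top of face',np.percentile(f[:,2],99))
    return c,psi,l
E
python3 - <<'E'
from pk import *
for src in ['side0','scene0']:
    w=np.load(src+'.npz')['w'].reshape(-1,3);w=w[np.isfinite(w).all(1)]
    for nm,y0,y1 in [('A',-140,-10),('B',-375,-235)]:
        p=w[(w[:,0]>300)&(w[:,0]<500)&(w[:,1]>y0)&(w[:,1]<y1)&(w[:,2]>12)&(w[:,2]<180)]
        print(src,len(p)); 
        if len(p)>300: pocket(p,nm)
E
```

```text
side0 1730
A n [-0.86  -0.069  0.505] yaw 4.6 inl 816
 top 349.38950563009723 y [-152.2  -54.1]
 hist t rim (array([ 5, 18, 19,  4,  1,  1,  0,  4,  1,  0,  3,  0,  2,  1,  3,  1,  2,
        3,  1,  3, 17, 12,  2,  0,  0,  0,  0,  0,  0,  0,  0]), array([-4, -2,  0,  2,  4,  6,  8, 10, 12, 14, 16, 18, 20, 22, 24, 26, 28,
       30, 32, 34, 36, 38, 40, 42, 44, 46, 48, 50, 52, 54, 56, 58]))
 face y [-151.3  -55.3] top of face 347.65474176733255
side0 1986
B n [-0.848 -0.16   0.505] yaw 10.71 inl 1127
 top 309.7044575901966 y [-419.2 -322.4]
 hist t rim (array([ 4, 17, 32,  7,  3,  0,  2,  1,  1,  1,  0,  1,  1,  1,  4, 19, 20,
        6,  1,  0,  0,  0,  0,  0,  0,  0,  0,  0,  0,  0,  0]), array([-4, -2,  0,  2,  4,  6,  8, 10, 12, 14, 16, 18, 20, 22, 24, 26, 28,
       30, 32, 34, 36, 38, 40, 42, 44, 46, 48, 50, 52, 54, 56, 58]))
 face y [-418.9 -322.7] top of face 307.7620866433419
scene0 1058
A n [-0.862 -0.062  0.503] yaw 4.12 inl 343
 top 350.6370915082008 y [-150.   -49.4]
 hist t rim (array([ 0,  7, 13,  4,  0,  2,  2,  2,  1,  2,  3,  0,  1,  6,  1,  0,  1,
        2,  1,  4,  7,  7,  3,  0,  0,  0,  0,  0,  0,  0,  0]), array([-4, -2,  0,  2,  4,  6,  8, 10, 12, 14, 16, 18, 20, 22, 24, 26, 28,
       30, 32, 34, 36, 38, 40, 42, 44, 46, 48, 50, 52, 54, 56, 58]))
 face y [-149.   -51.4] top of face 347.88389436834467
scene0 766
B n [-0.857 -0.155  0.492] yaw 10.24 inl 234
 top 311.557577983649 y [-417.9 -317.1]
 hist t rim (array([2, 5, 3, 6, 3, 0, 2, 2, 3, 0, 3, 0, 0, 2, 4, 5, 7, 2, 0, 0, 0, 0,
       0, 0, 0, 0, 0, 0, 0, 0, 0]), array([-4, -2,  0,  2,  4,  6,  8, 10, 12, 14, 16, 18, 20, 22, 24, 26, 28,
       30, 32, 34, 36, 38, 40, 42, 44, 46, 48, 50, 52, 54, 56, 58]))
 face y [-416.3 -319.4] top of face 309.0387128357318
```

A is 42 mm across its outside, so it is the wide pocket; B at 32 mm is the slim one. Now I'll write a move calculator and get the mouth centres.

```bash
cat > mv.py <<'E'
from h import *
MA=dict(); 
def Rot(yaw,tilt=0):  # tool y along yaw (deg), tool z down, tilted so z=-axis leaning toward +yaw
    c,s=np.cos(np.radians(yaw)),np.sin(np.radians(yaw)); th=np.radians(tilt)
    h=np.array([c,s,0]);k=np.array([0,0,1.])
    a=np.sin(th)*h+np.cos(th)*k; t=np.cos(th)*h-np.sin(th)*k
    return np.stack([np.cross(t,-a),t,-a],1)
def move(grasp,yaw,tilt=0,show=True):
    s=sense();e=np.array(s['ee_rot']);R0=R.from_quat(e[[1,2,3,0]]);T=Rot(yaw,tilt)
    tcp=np.array(grasp)-54*T[:,2]
    off=R0.inv().apply(tcp-np.array(s['eef_pos']))/10
    rv=(R0.inv()*R.from_matrix(T)).as_rotvec(degrees=True)
    print('offset',off.round(2),'rot',rv.round(1),'t',s['time_s'],'F',s['force'].round(1),'grip',round(s['grip_width'],3),s['grip_force'])
E
python3 - <<'E'
import pk,mv
from h import *
for src in ['side0','scene0']:
    w=np.load(src+'.npz')['w'].reshape(-1,3);w=w[np.isfinite(w).all(1)]
    for nm,y0,y1,th in [('A',-140,-10,42),('B',-375,-235,32)]:
        p=w[(w[:,0]>300)&(w[:,0]<500)&(w[:,1]>y0)&(w[:,1]<y1)&(w[:,2]>12)&(w[:,2]<180)]
        import io,contextlib
        with contextlib.redirect_stdout(io.StringIO()): c,psi,l=pk.pocket(p,nm)
        t=np.array([np.cos(psi)*.866,np.sin(psi)*.866,-.5]);y=np.array([-np.sin(psi),np.cos(psi),0]);a=np.cross(t,y)
        f=l[(abs(l[:,0])<2)]; ym=np.percentile(f[:,1],[1,99]).mean()
        o=c+t*th/2+y*(ym-c@y); o=o+a*(147-o[2])/a[2]; print(nm,src,o.round(1),np.degrees(psi).round(1))
    for nm,B in [('cards',[395,460,320,420,120,150]),('calc',[380,425,115,210,112,140])]:
        p=w[(w[:,0]>B[0])&(w[:,0]<B[1])&(w[:,1]>B[2])&(w[:,1]<B[3])&(w[:,2]>B[4])&(w[:,2]<B[5])]
        if len(p)>20: print(nm,cv2.minAreaRect(p[:,:2].astype(np.float32)),p[:,2].max())
mv.move([427,368,200],-12)
E
```

```text
A side0 [451.6 -67.3 147. ] 4.6
B side0 [ 427.9 -296.4  147. ] 10.7
cards ((427.3373718261719, 368.6655578613281), (82.81001281738281, 22.49773406982422), 78.96135711669922) 138.23576944932796
calc ((402.9521179199219, 161.0380096435547), (12.458541870117188, 69.96175384521484), 10.882779121398926) 128.36294937604663
A scene0 [450.6 -68.  147. ] 4.1
B scene0 [ 426.4 -296.7  147. ] 10.2
cards ((431.19708251953125, 385.7100830078125), (39.08564376831055, 23.00559425354004), 80.66053009033203) 138.91687935072082
calc ((404.2226257324219, 153.77450561523438), (11.99437141418457, 51.40436935424805), 8.327011108398438) 128.9801200164079
offset [-22.25  -0.69   4.94] rot [-0.1  0.  76. ] t 0.15 F [0.5 0.4 0.5] grip 1.0 0.0
```

>>> {"fn": "step_arm", "kwargs": {"plan": [{"offset":[-4.5,0,1],"rot":[0,0,8.5],"gripper":8.5},{"offset":[-9,0,2],"rot":[0,0,17],"gripper":8.5},{"offset":[-13,0,3],"rot":[0,0,25.5],"gripper":8.5},{"offset":[-17,-0.5,4],"rot":[0,0,34],"gripper":8.5},{"offset":[-20,-0.7,4.5],"rot":[0,0,42],"gripper":8.5},{"offset":[-22.2,-0.7,5],"rot":[0,0,50],"gripper":8.5},{"offset":[-22.2,-0.7,5],"rot":[0,0,58],"gripper":8.5},{"offset":[-22.2,-0.7,5],"rot":[0,0,66],"gripper":8.5},{"offset":[-22.2,-0.7,5],"rot":[0,0,72],"gripper":8.5},{"offset":[-22.2,-0.7,5],"rot":[0,0,76],"gripper":8.5},{"offset":[-22.2,-0.7,5],"rot":[0,0,76],"gripper":8.5},{"offset":[-22.2,-0.7,5],"rot":[0,0,76],"gripper":8.5}]}}

```text
time_s: 1.35
eef_pos: [426.6, 368.2, 253.7]
ee_rot: [-0.0, 0.777, 0.63, -0.0]
force: [-0.8, 0.1, 0.4]
grip_width: 0.995
grip_force: 0.0
```

Run:
```python
from mv import *
c=cap('wrist');w=cloud(c);cv2.imwrite('pics/w1.png',c['color'][...,::-1])
p=w.reshape(-1,3);p=p[(p[:,2]>129)&(p[:,2]<143)&(abs(p[:,0]-427)<40)&(abs(p[:,1]-368)<60)]
print(len(p),c['s']['eef_pos'],c['s']['joints'].round(2))
if len(p)>20:print(cv2.minAreaRect(p[:,:2].astype(np.float32)),np.percentile(p[:,2],[5,50,95]))
move([427,368,115],-12)
```

```text
4150 [426.58821696 368.22169821 253.72876951] [ 0.5   0.44  1.45 -0.    1.25  0.71]
((427.2027893066406, 367.81500244140625), (77.67415618896484, 20.98149871826172), 77.36959075927734) [133.91310184 134.99147561 136.00966593]
offset [-0.01  0.05  8.48] rot [-0.   0.   0.1] t 1.4 F [-0.1 -0.   0.5] grip 0.992 0.0
```

View pics/w1.png

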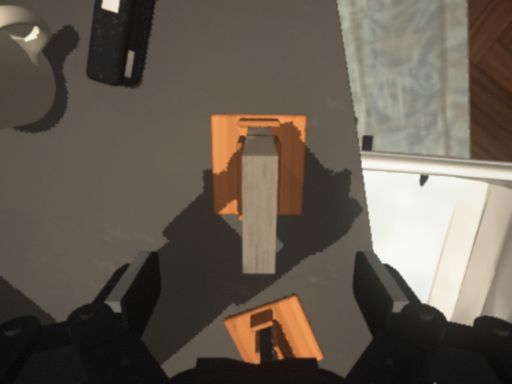

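The wrist view shows the card pack centred between the fingers, spanning roughly (243–277, 135–272). Descending and gripping.

>>> {"fn": "step_arm", "kwargs": {"plan": [{"offset":[0,0.1,3],"rot":[0,0,0.6],"gripper":8.5},{"offset":[0,0.1,5.5],"rot":[0,0,0.6],"gripper":8.5},{"offset":[0,0.1,7.5],"rot":[0,0,0.6],"gripper":8.5},{"offset":[0,0.1,8.5],"rot":[0,0,0.6],"gripper":8.5},{"offset":[0,0.1,8.5],"rot":[0,0,0.6],"gripper":5},{"offset":[0,0.1,8.5],"rot":[0,0,0.6],"gripper":3},{"offset":[0,0.1,8.5],"rot":[0,0,0.6],"gripper":1.5},{"offset":[0,0.1,8.5],"rot":[0,0,0.6],"gripper":1.5},{"offset":[0,0.1,8.5],"rot":[0,0,0.6],"gripper":1.5},{"offset":[0,0.1,8.5],"rot":[0,0,0.6],"gripper":1.5},{"offset":[0,0.1,8.5],"rot":[0,0,0.6],"gripper":1.5}], "squeeze": 40}}

```text
time_s: 2.5
eef_pos: [427.9, 368.2, 169.7]
ee_rot: [0.0, 0.78, 0.625, 0.001]
force: [-0.9, -0.3, 5.1]
grip_width: 0.239
grip_force: 40.1
```

>>> {"fn": "step_arm", "kwargs": {"plan": [{"offset":[0,0,-0.5],"rot":[0,0,0],"gripper":1.5},{"offset":[0,0,-1.5],"rot":[0,0,0],"gripper":1.5},{"offset":[0,0,-3.5],"rot":[0,0,0],"gripper":1.5},{"offset":[0,0,-6],"rot":[0,0,0],"gripper":1.5},{"offset":[0,0,-9],"rot":[0,0,0],"gripper":1.5},{"offset":[0,0,-12],"rot":[0,0,0],"gripper":1.5},{"offset":[0,0,-15],"rot":[0,0,0],"gripper":1.5},{"offset":[0,0,-17],"rot":[0,0,0],"gripper":1.5},{"offset":[0,0,-18],"rot":[0,0,0],"gripper":1.5},{"offset":[0,0,-18],"rot":[0,0,0],"gripper":1.5}]}}

```text
time_s: 3.5
eef_pos: [427.6, 368.1, 349.9]
ee_rot: [0.0, 0.78, 0.625, 0.001]
force: [-0.3, -0.4, -1.3]
grip_width: 0.241
grip_force: 39.2
```

```bash
cat >> mv.py <<'E'
OA,YA=np.array([451.1,-67.6,147.]),4.4
OB,YB=np.array([427.2,-296.5,147.]),10.5
def inpocket(O,yaw,up,dx=0,dy=0):  # world point at pocket coords
    T=Rot(yaw,30); a=-T[:,2]; t=T[:,1]; y=np.cross(a,t)
    return O+a*up+t*dx+y*dy
E
python3 - <<'E'
from mv import *
# card bottom is 107 below grasp; hold bottom 30 above mouth
move([440,60,295],4.4,0)
move(inpocket(OA,YA,107+30),YA,30)
print(sense()['joints'].round(2))
E
```

```text
offset [-29.8    7.93   0.07] rot [  0.1  -0.1 -17. ] t 3.5 F [-0.3 -0.4 -1.3] grip 0.241 39.24124002456665
offset [-39.22  20.92   3.74] rot [ 29.9  -4.5 -16.6] t 3.5 F [-0.3 -0.4 -1.3] grip 0.241 39.24124002456665
[ 0.5   0.37  1.29 -0.    1.47  0.72]
```

>>> {"fn": "step_arm", "kwargs": {"plan": [{"offset":[-1,0.3,0],"rot":[0,0,-1],"gripper":1.5},{"offset":[-3,0.8,0],"rot":[0,0,-3],"gripper":1.5},{"offset":[-6,1.6,0],"rot":[0,0,-5],"gripper":1.5},{"offset":[-10,2.7,0],"rot":[0,0,-7],"gripper":1.5},{"offset":[-14,3.7,0],"rot":[0,0,-9],"gripper":1.5},{"offset":[-18,4.8,0],"rot":[0,0,-11],"gripper":1.5},{"offset":[-22,5.9,0],"rot":[0,0,-13],"gripper":1.5},{"offset":[-25.5,6.8,0],"rot":[0,0,-15],"gripper":1.5},{"offset":[-28,7.5,0],"rot":[0,0,-16.5],"gripper":1.5},{"offset":[-29.5,7.9,0],"rot":[0,0,-17],"gripper":1.5},{"offset":[-29.8,7.9,0],"rot":[0,0,-17],"gripper":1.5}]}}

```text
time_s: 4.6
eef_pos: [439.5, 58.7, 347.8]
ee_rot: [-0.001, 0.68, 0.733, -0.001]
force: [0.2, 0.4, -0.6]
grip_width: 0.24
grip_force: 39.2
```

Run:
```python
from mv import *
move(inpocket(OA,YA,107+30),YA,30)
```

```text
offset [-12.67   9.77   3.51] rot [29.9 -0.  -0.1] t 4.6 F [ 0.2  0.4 -0.6] grip 0.24 39.242624044418335
```

>>> {"fn": "step_arm", "kwargs": {"plan": [{"offset":[-1,0.8,0],"rot":[2,0,0],"gripper":1.5},{"offset":[-3,2.3,0.4],"rot":[6,0,0],"gripper":1.5},{"offset":[-5,3.9,0.9],"rot":[11,0,0],"gripper":1.5},{"offset":[-7,5.4,1.5],"rot":[16,0,0],"gripper":1.5},{"offset":[-9,7,2.2],"rot":[21,0,0],"gripper":1.5},{"offset":[-11,8.5,2.9],"rot":[26,0,0],"gripper":1.5},{"offset":[-12.2,9.4,3.3],"rot":[29,0,0],"gripper":1.5},{"offset":[-12.7,9.8,3.5],"rot":[30,0,0],"gripper":1.5},{"offset":[-12.7,9.8,3.5],"rot":[30,0,0],"gripper":1.5},{"offset":[-12.7,9.8,3.5],"rot":[30,0,0],"gripper":1.5}]}}

```text
time_s: 5.6
eef_pos: [546.9, -58.3, 314.2]
ee_rot: [-0.175, 0.656, 0.709, -0.19]
force: [-0.0, -0.0, -1.1]
grip_width: 0.241
grip_force: 39.5
```

Run:
```python
from mv import *
move(inpocket(OA,YA,107+30),YA,30); print(sense()['joints'].round(2))
c=cap('wrist');w=cloud(c);np.savez('wrist2.npz',w=w);cv2.imwrite('pics/w2.png',c['color'][...,::-1])
c=cap('side');cw=cloud(c);np.savez('side2.npz',w=cw);cv2.imwrite('pics/s2.png',cv2.resize(c['color'][90:280,180:400,::-1],None,fx=3.2,fy=3.2,interpolation=cv2.INTER_CUBIC))
# card coordinates in pocket frame
T=Rot(YA,30);a=-T[:,2];t=T[:,1];y=np.cross(a,t)
for nm,q in [('wrist',w),('side',cw)]:
    q=q.reshape(-1,3);q=q[np.isfinite(q).all(1)]-OA; l=np.stack([q@t,q@y,q@a],1)
    k=(abs(l[:,0])<25)&(abs(l[:,1])<60)
    m=l[k&(l[:,2]>33)&(l[:,2]<90)]; print(nm,'card',len(m)); 
    if len(m): print(np.percentile(m,[1,10,50,90,99],axis=0).round(1))
    k2=l[(abs(l[:,0])<35)&(abs(l[:,1])<60)&(abs(l[:,2])<4)]; print('rim',len(k2),np.histogram(k2[:,0],np.arange(-30,31,3)))
    if len(k2): print(np.percentile(k2,[2,98],axis=0).round(1))
```

```text
offset [-0.2   0.03  0.19] rot [0.1 0.  0. ] t 5.6 F [-0.  -0.  -1.1] grip 0.241 39.51598942279816
[-0.26  0.58  1.13 -0.18  1.92 -0.36]
wrist card 667
[[-11.   39.8  34.8]
 [ -9.1  40.1  42.4]
 [ -0.7  40.3  68.1]
 [  7.6  40.5  86.6]
 [  9.8  40.7  89.7]]
rim 478 (array([  0,   0,   0, 105,  40,  21,  16,  20,  20,  20,  20,  20,  20,
        18,  17,  62,  79,   0,   0,   0]), array([-30, -27, -24, -21, -18, -15, -12,  -9,  -6,  -3,   0,   3,   6,
         9,  12,  15,  18,  21,  24,  27,  30]))
[[-20.8  29.1  -2.4]
 [ 20.   48.8   0.6]]
side card 626
[[-14.1 -36.6  33.2]
 [-12.5 -34.4  38.7]
 [-10.4  -1.6  61.6]
 [ -8.1  32.1  84.4]
 [  7.   39.8  89.5]]
rim 60 (array([ 0,  0, 11, 13,  3,  2,  2,  0,  2,  1,  1,  3,  1,  2,  3, 11,  5,
        0,  0,  0]), array([-30, -27, -24, -21, -18, -15, -12,  -9,  -6,  -3,   0,   3,   6,
         9,  12,  15,  18,  21,  24,  27,  30]))
[[-23.3 -48.5  -3.6]
 [ 18.7  47.4   0.4]]
```

View pics/w2.png

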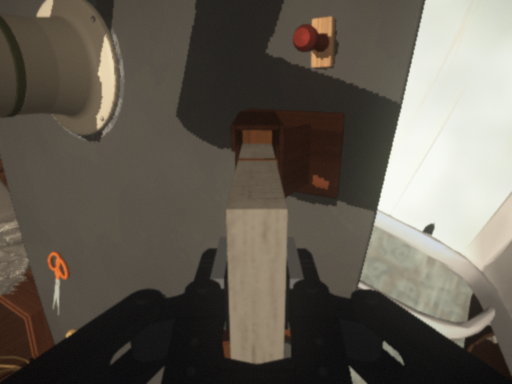

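View pics/s2.png

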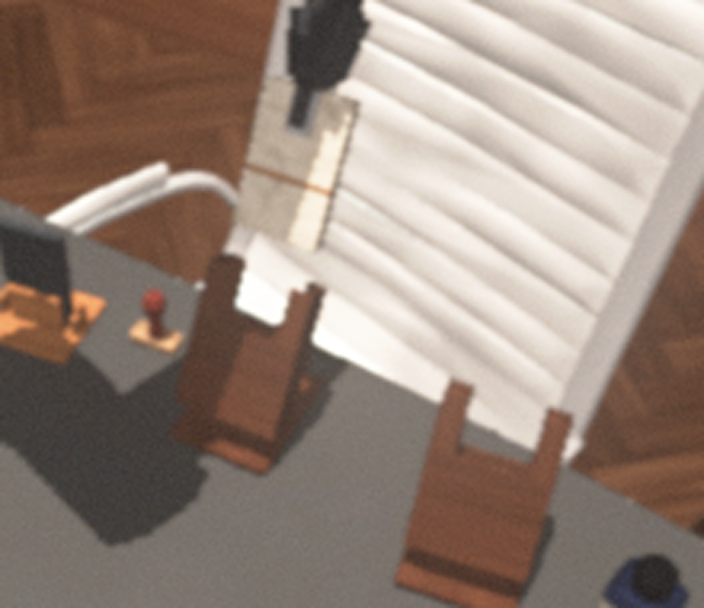

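The cards are aligned with the wide pocket: the rim's t runs −20.8 to 20 and the pack's −11 to 9.8, with the pack about 1.5 mm off in y. I'll slide in to just above the highest possible plate level.

>>> {"fn": "step_arm", "kwargs": {"plan": [{"offset":[-0.15,0,0.5],"rot":[0,0,0],"gripper":1.5},{"offset":[-0.15,0,1.5],"rot":[0,0,0],"gripper":1.5},{"offset":[-0.15,0,2.5],"rot":[0,0,0],"gripper":1.5},{"offset":[-0.15,0,3.5],"rot":[0,0,0],"gripper":1.5},{"offset":[-0.15,0,4.5],"rot":[0,0,0],"gripper":1.5},{"offset":[-0.15,0,5.5],"rot":[0,0,0],"gripper":1.5},{"offset":[-0.15,0,6.5],"rot":[0,0,0],"gripper":1.5},{"offset":[-0.15,0,7.5],"rot":[0,0,0],"gripper":1.5},{"offset":[-0.15,0,8.3],"rot":[0,0,0],"gripper":1.5},{"offset":[-0.15,0,9],"rot":[0,0,0],"gripper":1.5},{"offset":[-0.15,0,9.5],"rot":[0,0,0],"gripper":1.5},{"offset":[-0.15,0,9.5],"rot":[0,0,0],"gripper":1.5}]}}

```text
time_s: 6.9
eef_pos: [499.6, -64.3, 231.2]
ee_rot: [-0.176, 0.656, 0.709, -0.19]
force: [-0.6, 0.1, -1.0]
grip_width: 0.241
grip_force: 39.5
```

>>> {"fn": "step_arm", "kwargs": {"plan": [{"offset":[0,0,0.2],"rot":[0,0,0],"gripper":1.5},{"offset":[0,0,0.4],"rot":[0,0,0],"gripper":1.5},{"offset":[0,0,0.5],"rot":[0,0,0],"gripper":1.5},{"offset":[0,0,0.5],"rot":[0,0,0],"gripper":1.5},{"offset":[0,0,0.5],"rot":[0,0,0],"gripper":1.5}]}}

```text
time_s: 7.4
eef_pos: [497.5, -64.4, 227.4]
ee_rot: [-0.176, 0.656, 0.709, -0.19]
force: [0.4, 0.2, -1.0]
grip_width: 0.242
grip_force: 39.5
```

Still in free travel; continuing by feel.

>>> {"fn": "step_arm", "kwargs": {"plan": [{"offset":[0,0,0.2],"rot":[0,0,0],"gripper":1.5},{"offset":[0,0,0.4],"rot":[0,0,0],"gripper":1.5},{"offset":[0,0,0.5],"rot":[0,0,0],"gripper":1.5},{"offset":[0,0,0.5],"rot":[0,0,0],"gripper":1.5},{"offset":[0,0,0.5],"rot":[0,0,0],"gripper":1.5}]}}

```text
time_s: 7.9
eef_pos: [494.9, -64.7, 223.0]
ee_rot: [-0.176, 0.656, 0.709, -0.19]
force: [-0.9, -0.7, -0.2]
grip_width: 0.241
grip_force: 39.5
```

>>> {"fn": "step_arm", "kwargs": {"plan": [{"offset":[0,0,0.2],"rot":[0,0,0],"gripper":1.5},{"offset":[0,0,0.4],"rot":[0,0,0],"gripper":1.5},{"offset":[0,0,0.5],"rot":[0,0,0],"gripper":1.5},{"offset":[0,0,0.5],"rot":[0,0,0],"gripper":1.5},{"offset":[0,0,0.5],"rot":[0,0,0],"gripper":1.5}]}}

```text
time_s: 8.4
eef_pos: [492.4, -64.8, 218.6]
ee_rot: [-0.176, 0.656, 0.709, -0.19]
force: [-0.6, 0.2, -1.0]
grip_width: 0.24
grip_force: 39.5
```

>>> {"fn": "step_arm", "kwargs": {"plan": [{"offset":[0,0,0.2],"rot":[0,0,0],"gripper":1.5},{"offset":[0,0,0.4],"rot":[0,0,0],"gripper":1.5},{"offset":[0,0,0.5],"rot":[0,0,0],"gripper":1.5},{"offset":[0,0,0.5],"rot":[0,0,0],"gripper":1.5},{"offset":[0,0,0.5],"rot":[0,0,0],"gripper":1.5}]}}

```text
time_s: 8.9
eef_pos: [489.9, -65.0, 214.3]
ee_rot: [-0.176, 0.656, 0.709, -0.19]
force: [-0.3, -0.7, -1.3]
grip_width: 0.241
grip_force: 39.5
```

>>> {"fn": "step_arm", "kwargs": {"plan": [{"offset":[0,0,0.2],"rot":[0,0,0],"gripper":1.5},{"offset":[0,0,0.4],"rot":[0,0,0],"gripper":1.5},{"offset":[0,0,0.5],"rot":[0,0,0],"gripper":1.5},{"offset":[0,0,0.5],"rot":[0,0,0],"gripper":1.5},{"offset":[0,0,0.5],"rot":[0,0,0],"gripper":1.5}]}}

```text
time_s: 9.4
eef_pos: [487.5, -65.2, 210.1]
ee_rot: [-0.176, 0.656, 0.709, -0.19]
force: [0.2, -0.9, 0.9]
grip_width: 0.239
grip_force: 39.9
```

>>> {"fn": "step_arm", "kwargs": {"plan": [{"offset":[0,0,0.1],"rot":[0,0,0],"gripper":1.5},{"offset":[0,0,0.2],"rot":[0,0,0],"gripper":1.5},{"offset":[0,0,0.2],"rot":[0,0,0],"gripper":1.5},{"offset":[0,0,0.2],"rot":[0,0,0],"gripper":1.5}]}}

```text
time_s: 9.8
eef_pos: [486.6, -65.3, 208.5]
ee_rot: [-0.176, 0.656, 0.709, -0.19]
force: [3.1, -0.1, 4.7]
grip_width: 0.239
grip_force: 40.5
```

Contact felt, about 6.6 N along the axis. I'll back off most of it and move the pack near the lower wall so the release is gentle.

>>> {"fn": "step_arm", "kwargs": {"plan": [{"offset":[0,0,-0.1],"rot":[0,0,0],"gripper":1.5},{"offset":[0,0.1,-0.18],"rot":[0,0,0],"gripper":1.5},{"offset":[0,0.2,-0.18],"rot":[0,0,0],"gripper":1.5},{"offset":[0,0.3,-0.18],"rot":[0,0,0],"gripper":1.5},{"offset":[0,0.4,-0.18],"rot":[0,0,0],"gripper":1.5},{"offset":[0,0.5,-0.18],"rot":[0,0,0],"gripper":1.5},{"offset":[0,0.5,-0.18],"rot":[0,0,0],"gripper":1.5},{"offset":[0,0.5,-0.18],"rot":[0,0,0],"gripper":1.5}]}}

```text
time_s: 10.6
eef_pos: [491.7, -64.9, 207.2]
ee_rot: [-0.176, 0.656, 0.709, -0.19]
force: [1.2, -0.5, 1.9]
grip_width: 0.241
grip_force: 40.0
```

Run:
```python
from mv import *
for i in range(2): print(cap('wrist')['s']['force'].round(2))
s=sense();T=Rot(YA,30)
g=np.array(s['eef_pos'])+54*T[:,2]-OA; print('t,y,up grasp',g@T[:,1],g@np.cross(-T[:,2],T[:,1]),-g@T[:,2], 'Faxis',-s['force']@T[:,2],'Ft',s['force']@T[:,1])
```

```text
[ 1.21 -0.52  1.93]
[1.08 0.24 2.14]
t,y,up grasp 5.101557204978236 -0.41102707169212527 18.533305661981615 Faxis 1.035811585668419 Ft 0.3708785391721024
```

>>> {"fn": "step_arm", "kwargs": {"plan": [{"offset":[0,0,-0.03],"rot":[0,0,0],"gripper":1.9},{"offset":[0,0,-0.03],"rot":[0,0,0],"gripper":2.1},{"offset":[0,0,-0.03],"rot":[0,0,0],"gripper":2.2},{"offset":[0,0,-0.03],"rot":[0,0,0],"gripper":2.3},{"offset":[0,0,-0.03],"rot":[0,0,0],"gripper":2.5},{"offset":[0,0,-0.03],"rot":[0,0,0],"gripper":2.7},{"offset":[0,0,-0.03],"rot":[0,0,0],"gripper":3.0},{"offset":[0,-0.1,-0.03],"rot":[0,0,0],"gripper":3.5},{"offset":[0,-0.2,-0.03],"rot":[0,0,0],"gripper":4.0},{"offset":[0,-0.3,-0.03],"rot":[0,0,0],"gripper":4.5},{"offset":[0,-0.4,-0.03],"rot":[0,0,0],"gripper":5},{"offset":[0,-0.4,-0.03],"rot":[0,0,0],"gripper":5}], "squeeze": 20}}

```text
time_s: 11.9
eef_pos: [488.3, -65.2, 209.7]
ee_rot: [-0.176, 0.656, 0.709, -0.19]
force: [0.4, 0.8, -1.0]
grip_width: 0.585
grip_force: 0.0
```

```bash
cat > chk.py <<'E'
from mv import *
import sys
which=sys.argv[1]; O,Y=(OA,YA) if which=='A' else (OB,YB)
T=Rot(Y,30);a=-T[:,2];t=T[:,1];y=np.cross(a,t)
s=sense();print(s['time_s'],'F',s['force'].round(1),'grip',s['grip_width'],s['grip_force'])
for nm in ['wrist','side']:
    c=cap(nm);q=cloud(c).reshape(-1,3);q=q[np.isfinite(q).all(1)]-O; l=np.stack([q@t,q@y,q@a],1)
    m=l[(abs(l[:,0])<20)&(abs(l[:,1])<47)&(l[:,2]>5)&(l[:,2]<60)]; print(nm,len(m))
    if len(m)>20:
        print(np.percentile(m,[2,50,98],axis=0).round(1))
        for b in range(5,60,8):
            k=(m[:,2]>=b)&(m[:,2]<b+8)
            if k.sum()>8: print(b,k.sum(),np.percentile(m[k,0],[5,50,95]).round(1))
    cv2.imwrite(f'pics/{nm}_{which}{int(s["time_s"]*10)}.png',c['color'][...,::-1])
E
python3 chk.py A; ls pics
```

```text
11.9 F [ 0.4  0.8 -1. ] grip 0.5846842733535966 0.0
wrist 10313
[[ -3.5 -23.   10.9]
 [  6.4  15.6  38.3]
 [ 16.5  37.9  39.5]]
5 288 [-3.3  6.1 15.3]
13 327 [-3.1  6.  15.2]
21 379 [-2.9  6.5 15.7]
29 527 [-2.8  6.4 15.8]
37 8792 [-2.9  6.4 15.9]
side 269
[[ -6.  -38.6   5.9]
 [ -3.  -16.4  23.7]
 [ 14.4  37.2  39.5]]
5 56 [-6.  -3.9  2.5]
13 61 [-5.8 -2.8  8.1]
21 57 [-5.5 -3.   7.2]
29 59 [-5.7 -3.3  2.7]
37 36 [-4.2  2.6 14.9]
s2.png
scene0.png
side0.png
side_A119.png
top.png
w1.png
w2.png
wrist0.png
wrist_A119.png
```

The cards rest at t≈6.3 mm, y≈−1, with the top 39 mm above the mouth. Retracting and heading for the calculator.

>>> {"fn": "step_arm", "kwargs": {"plan": [{"offset":[0,0,-1],"rot":[0,0,0],"gripper":5.5},{"offset":[0,0,-3],"rot":[0,0,0],"gripper":6},{"offset":[0,0,-6],"rot":[0,0,0],"gripper":7},{"offset":[0,0,-9],"rot":[0,0,0],"gripper":8},{"offset":[0,0,-11],"rot":[0,0,0],"gripper":8.5},{"offset":[0,0,-12],"rot":[0,0,0],"gripper":8.5}]}}

```text
time_s: 12.6
eef_pos: [549.2, -60.4, 315.7]
ee_rot: [-0.175, 0.657, 0.709, -0.189]
force: [-0.0, 0.5, -0.1]
grip_width: 0.992
grip_force: 0.0
```

Run:
```python
from mv import *
move([403,161,200],10,0)
```

```text
offset [23.21 -8.11 11.73] rot [-29.8  -1.4  -5.5] t 12.6 F [-0.   0.5 -0.1] grip 0.992 0.0
```

>>> {"fn": "step_arm", "kwargs": {"plan": [{"offset":[2,-0.7,0.3],"rot":[-3,0,-0.5],"gripper":8.5},{"offset":[5,-1.8,1],"rot":[-7,0,-1],"gripper":8.5},{"offset":[8,-2.8,2.5],"rot":[-11,0,-2],"gripper":8.5},{"offset":[11.5,-4,4],"rot":[-15,0,-3],"gripper":8.5},{"offset":[15,-5.2,6],"rot":[-20,-0.5,-4],"gripper":8.5},{"offset":[18.5,-6.5,8.5],"rot":[-24,-1,-4.5],"gripper":8.5},{"offset":[21.5,-7.5,10.5],"rot":[-28,-1.3,-5.2],"gripper":8.5},{"offset":[23.2,-8.1,11.7],"rot":[-29.8,-1.4,-5.5],"gripper":8.5},{"offset":[23.2,-8.1,11.7],"rot":[-29.8,-1.4,-5.5],"gripper":8.5},{"offset":[23.2,-8.1,11.7],"rot":[-29.8,-1.4,-5.5],"gripper":8.5}]}}

```text
time_s: 13.6
eef_pos: [402.7, 160.9, 253.5]
ee_rot: [-0.001, 0.642, 0.766, -0.001]
force: [-0.0, -0.6, 0.4]
grip_width: 0.998
grip_force: 0.0
```

Run:
```python
from mv import *
c=cap('wrist');w=cloud(c)
p=w.reshape(-1,3);p=p[(p[:,2]>120)&(p[:,2]<134)&(abs(p[:,0]-403)<30)&(abs(p[:,1]-161)<50)]
print(len(p),c['s']['eef_pos'])
r=cv2.minAreaRect(p[:,:2].astype(np.float32));print(r,np.percentile(p[:,2],[5,50,95]))
yaw=r[2]
if yaw>45: yaw-=90
print(yaw);move([r[0][0],r[0][1],106],yaw)
```

```text
1789 [402.67217958 160.91260731 253.48550658]
((403.10595703125, 162.7896270751953), (10.754974365234375, 72.0009765625), 9.687087059020996) [122.99627035 125.46648806 126.73601933]
9.687087059020996
offset [0.21 0.07 9.34] rot [-0.1 -0.1  0.3] t 13.65 F [ 0.3  0.4 -0.5] grip 0.998 0.0
```

>>> {"fn": "step_arm", "kwargs": {"plan": [{"offset":[0.2,0.1,3],"rot":[0,0,0.3],"gripper":8.5},{"offset":[0.2,0.1,6],"rot":[0,0,0.3],"gripper":8.5},{"offset":[0.2,0.1,8.4],"rot":[0,0,0.3],"gripper":8.5},{"offset":[0.2,0.1,9.3],"rot":[0,0,0.3],"gripper":7},{"offset":[0.2,0.1,9.3],"rot":[0,0,0.3],"gripper":4.5},{"offset":[0.2,0.1,9.3],"rot":[0,0,0.3],"gripper":2.5},{"offset":[0.2,0.1,9.3],"rot":[0,0,0.3],"gripper":0.6},{"offset":[0.2,0.1,9.3],"rot":[0,0,0.3],"gripper":0.6},{"offset":[0.2,0.1,9.3],"rot":[0,0,0.3],"gripper":0.6},{"offset":[0.2,0.1,9.3],"rot":[0,0,0.3],"gripper":0.6},{"offset":[0.2,0.1,9.3],"rot":[0,0,0.3],"gripper":0.6},{"offset":[0.2,0.1,9.3],"rot":[0,0,0.3],"gripper":0.6}], "squeeze": 40}}

```text
time_s: 14.85
eef_pos: [403.0, 163.2, 160.5]
ee_rot: [-0.001, 0.645, 0.764, 0.0]
force: [-0.4, -0.2, 7.0]
grip_width: 0.122
grip_force: 40.0
```

>>> {"fn": "step_arm", "kwargs": {"plan": [{"offset":[0,0,-0.5],"rot":[0,0,0],"gripper":0.6},{"offset":[0,0,-1.5],"rot":[0,0,0],"gripper":0.6},{"offset":[0,0,-3.5],"rot":[0,0,0],"gripper":0.6},{"offset":[0,0,-6],"rot":[0,0,0],"gripper":0.6},{"offset":[0,0,-9],"rot":[0,0,0],"gripper":0.6},{"offset":[0,0,-12],"rot":[0,0,0],"gripper":0.6},{"offset":[0,0,-15],"rot":[0,0,0],"gripper":0.6},{"offset":[0,0,-18],"rot":[0,0,0],"gripper":0.6},{"offset":[0,0,-20.5],"rot":[0,0,0],"gripper":0.6},{"offset":[0,0,-22],"rot":[0,0,0],"gripper":0.6},{"offset":[0,0,-22],"rot":[0,0,0],"gripper":0.6}]}}

```text
time_s: 15.95
eef_pos: [403.0, 163.0, 381.8]
ee_rot: [-0.0, 0.645, 0.764, 0.001]
force: [0.4, 0.3, -1.8]
grip_width: 0.127
grip_force: 39.6
```

Run:
```python
from mv import *
move([430,-180,330],10.5,0)
```

```text
offset [-34.26  -3.13  -0.26] rot [ 0.  -0.1 -0.8] t 15.95 F [ 0.4  0.3 -1.8] grip 0.127 39.595611691474915
```

>>> {"fn": "step_arm", "kwargs": {"plan": [{"offset":[-1,0,0],"rot":[0,0,0],"gripper":0.6},{"offset":[-3,-0.3,0],"rot":[0,0,0],"gripper":0.6},{"offset":[-6.5,-0.6,0],"rot":[0,0,-0.2],"gripper":0.6},{"offset":[-10.5,-1,0],"rot":[0,0,-0.4],"gripper":0.6},{"offset":[-14.5,-1.3,0],"rot":[0,0,-0.5],"gripper":0.6},{"offset":[-18.5,-1.7,0],"rot":[0,0,-0.6],"gripper":0.6},{"offset":[-22.5,-2,-0.2],"rot":[0,0,-0.7],"gripper":0.6},{"offset":[-26.5,-2.4,-0.2],"rot":[0,0,-0.8],"gripper":0.6},{"offset":[-30,-2.7,-0.3],"rot":[0,0,-0.8],"gripper":0.6},{"offset":[-32.5,-3,-0.3],"rot":[0,0,-0.8],"gripper":0.6},{"offset":[-34,-3.1,-0.3],"rot":[0,0,-0.8],"gripper":0.6},{"offset":[-34.3,-3.1,-0.3],"rot":[0,0,-0.8],"gripper":0.6}]}}

```text
time_s: 17.15
eef_pos: [430.1, -181.5, 381.3]
ee_rot: [-0.003, 0.64, 0.768, -0.001]
force: [0.3, 1.1, -0.1]
grip_width: 0.125
grip_force: 39.6
```

Run:
```python
from mv import *
move(inpocket(OB,YB,98+30),YB,30)
```

```text
offset [-11.26   6.77   7.61] rot [29.7 -0.2 -0. ] t 17.15 F [ 0.3  1.1 -0.1] grip 0.125 39.56153333187103
```

>>> {"fn": "step_arm", "kwargs": {"plan": [{"offset":[-1,0.6,0],"rot":[2,0,0],"gripper":0.6},{"offset":[-3,1.8,0.3],"rot":[6,0,0],"gripper":0.6},{"offset":[-5,3,1],"rot":[11,0,0],"gripper":0.6},{"offset":[-7,4.2,2.5],"rot":[17,0,0],"gripper":0.6},{"offset":[-9,5.4,4.2],"rot":[23,-0.1,0],"gripper":0.6},{"offset":[-10.5,6.3,6],"rot":[27.5,-0.2,0],"gripper":0.6},{"offset":[-11.3,6.8,7.2],"rot":[29.7,-0.2,0],"gripper":0.6},{"offset":[-11.3,6.8,7.6],"rot":[29.7,-0.2,0],"gripper":0.6},{"offset":[-11.3,6.8,7.6],"rot":[29.7,-0.2,0],"gripper":0.6},{"offset":[-11.3,6.8,7.6],"rot":[29.7,-0.2,0],"gripper":0.6}]}}

```text
time_s: 18.15
eef_pos: [517.5, -278.3, 307.2]
ee_rot: [-0.163, 0.618, 0.743, -0.198]
force: [-0.3, 0.3, -0.4]
grip_width: 0.121
grip_force: 39.6
```

Run:
```python
from mv import *
move(inpocket(OB,YB,98+30),YB,30)
T=Rot(YB,30);a=-T[:,2];t=T[:,1];y=np.cross(a,t)
for nm in ['wrist','side']:
    c=cap(nm);q=cloud(c)
    cv2.imwrite(f'pics/{nm}_pre.png',c['color'][...,::-1])
    q=q.reshape(-1,3);q=q[np.isfinite(q).all(1)]-OB; l=np.stack([q@t,q@y,q@a],1)
    k=(abs(l[:,0])<25)&(abs(l[:,1])<60)
    for b in (20,33,50,65,80): 
        m=l[k&(l[:,2]>b)&(l[:,2]<b+12)]
        if len(m)>5: print(nm,b,len(m),np.percentile(m,[2,50,98],axis=0).round(1).tolist())
    k2=l[(abs(l[:,0])<35)&(abs(l[:,1])<60)&(abs(l[:,2])<4)]; print('rim',len(k2),np.histogram(k2[:,0],np.arange(-30,31,3))[0])
    if len(k2): print(np.percentile(k2,[2,98],axis=0).round(1))
```

```text
offset [-0.14  0.03  0.28] rot [ 0.2  0.2 -0. ] t 18.15 F [-0.3  0.3 -0.4] grip 0.121 39.568151235580444
wrist 33 51 [[-5.3, 29.1, 35.5], [0.6, 36.0, 40.9], [7.0, 36.5, 44.6]]
wrist 50 83 [[-5.1, 28.9, 51.0], [0.4, 36.0, 57.0], [7.0, 36.6, 61.6]]
wrist 65 105 [[-5.4, 28.7, 65.6], [0.3, 36.0, 71.7], [6.9, 36.6, 76.9]]
wrist 80 124 [[-5.5, 29.2, 80.5], [0.1, 36.1, 86.9], [6.6, 36.7, 91.8]]
rim 586 [  0   0   0   0  58 139  21  24  24  24  23  24  24  30 152  43   0   0
   0   0]
[[-15.8 -41.8  -3.4]
 [ 15.4  48.5   0.5]]
side 33 135 [[-7.6, -33.6, 33.8], [-4.7, 0.6, 39.6], [-2.3, 34.4, 44.7]]
side 50 149 [[-7.9, -33.5, 50.3], [-4.8, -0.4, 56.2], [-2.0, 35.4, 61.7]]
side 65 151 [[-7.7, -33.7, 65.3], [-4.9, 0.5, 70.7], [-1.7, 34.9, 76.5]]
side 80 154 [[-7.8, -33.6, 80.2], [-5.1, 0.4, 86.0], [-2.3, 35.2, 91.5]]
rim 70 [ 0  0  0  0 15 16  1  1  1  3  0  1  2  9 18  3  0  0  0  0]
[[-17.3 -48.   -3.9]
 [ 15.5  47.7   0.5]]
```

View pics/wrist_pre.png

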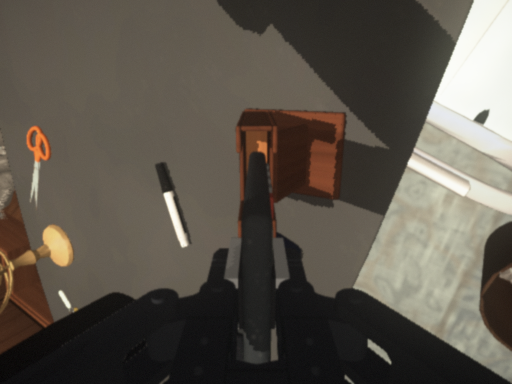

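The calculator is centred over the slim pocket's mouth, within 1 mm. Sliding in.

>>> {"fn": "step_arm", "kwargs": {"plan": [{"offset":[-0.1,-0.05,0.5],"rot":[0,0,0],"gripper":0.6},{"offset":[-0.1,-0.05,1.5],"rot":[0,0,0],"gripper":0.6},{"offset":[-0.1,-0.05,2.5],"rot":[0,0,0],"gripper":0.6},{"offset":[-0.1,-0.05,3.5],"rot":[0,0,0],"gripper":0.6},{"offset":[-0.1,-0.05,4.5],"rot":[0,0,0],"gripper":0.6},{"offset":[-0.1,-0.05,5.5],"rot":[0,0,0],"gripper":0.6},{"offset":[-0.1,-0.05,6.5],"rot":[0,0,0],"gripper":0.6},{"offset":[-0.1,-0.05,7.5],"rot":[0,0,0],"gripper":0.6},{"offset":[-0.1,-0.05,8.3],"rot":[0,0,0],"gripper":0.6},{"offset":[-0.1,-0.05,9],"rot":[0,0,0],"gripper":0.6},{"offset":[-0.1,-0.05,9.5],"rot":[0,0,0],"gripper":0.6},{"offset":[-0.1,-0.05,9.5],"rot":[0,0,0],"gripper":0.6}]}}

```text
time_s: 19.45
eef_pos: [470.7, -288.9, 223.3]
ee_rot: [-0.164, 0.618, 0.743, -0.199]
force: [-0.6, -0.3, -1.4]
grip_width: 0.127
grip_force: 39.6
```

>>> {"fn": "step_arm", "kwargs": {"plan": [{"offset":[0,0,0.2],"rot":[0,0,0],"gripper":0.6},{"offset":[0,0,0.4],"rot":[0,0,0],"gripper":0.6},{"offset":[0,0,0.5],"rot":[0,0,0],"gripper":0.6},{"offset":[0,0,0.5],"rot":[0,0,0],"gripper":0.6},{"offset":[0,0,0.5],"rot":[0,0,0],"gripper":0.6}]}}

```text
time_s: 19.95
eef_pos: [468.6, -289.4, 219.5]
ee_rot: [-0.164, 0.618, 0.743, -0.199]
force: [0.1, -0.5, -1.2]
grip_width: 0.122
grip_force: 39.6
```

>>> {"fn": "step_arm", "kwargs": {"plan": [{"offset":[0,0,0.2],"rot":[0,0,0],"gripper":0.6},{"offset":[0,0,0.4],"rot":[0,0,0],"gripper":0.6},{"offset":[0,0,0.5],"rot":[0,0,0],"gripper":0.6},{"offset":[0,0,0.5],"rot":[0,0,0],"gripper":0.6},{"offset":[0,0,0.5],"rot":[0,0,0],"gripper":0.6}]}}

```text
time_s: 20.45
eef_pos: [466.2, -289.8, 215.3]
ee_rot: [-0.164, 0.618, 0.743, -0.199]
force: [1.7, -0.1, 1.6]
grip_width: 0.121
grip_force: 40.0
```

>>> {"fn": "step_arm", "kwargs": {"plan": [{"offset":[0,0,0.1],"rot":[0,0,0],"gripper":0.6},{"offset":[0,0,0.1],"rot":[0,0,0],"gripper":0.6},{"offset":[0,0,0.1],"rot":[0,0,0],"gripper":0.6}]}}

```text
time_s: 20.75
eef_pos: [465.7, -289.9, 214.5]
ee_rot: [-0.164, 0.618, 0.743, -0.199]
force: [2.1, 1.3, 3.2]
grip_width: 0.121
grip_force: 40.4
```

Run:
```python
from mv import *
T=Rot(YB,30)
for i in range(3):
    s=cap('wrist')['s'];print('Faxis',-s['force']@T[:,2],'Ft',s['force']@T[:,1])
g=np.array(s['eef_pos'])+54*T[:,2]-OB; print('t,y,up',g@T[:,1],g@np.cross(-T[:,2],T[:,1]),-g@T[:,2])
```

```text
Faxis 3.8789946743097437 Ft 0.3640092298158161
Faxis 4.231454359285084 Ft 0.871034476606396
Faxis 4.59092699326608 Ft 1.8686126103493512
t,y,up 0.09216531429199053 -0.5676114463927459 23.940582522682465
```

>>> {"fn": "step_arm", "kwargs": {"plan": [{"offset":[0,0,-0.1],"rot":[0,0,0],"gripper":0.6},{"offset":[0,0.1,-0.14],"rot":[0,0,0],"gripper":0.6},{"offset":[0,0.2,-0.14],"rot":[0,0,0],"gripper":0.6},{"offset":[0,0.3,-0.14],"rot":[0,0,0],"gripper":0.6},{"offset":[0,0.4,-0.14],"rot":[0,0,0],"gripper":0.6},{"offset":[0,0.5,-0.14],"rot":[0,0,0],"gripper":0.6},{"offset":[0,0.5,-0.14],"rot":[0,0,0],"gripper":0.6},{"offset":[0,0.5,-0.14],"rot":[0,0,0],"gripper":0.6}]}}

```text
time_s: 21.7
eef_pos: [470.6, -289.0, 212.9]
ee_rot: [-0.164, 0.618, 0.743, -0.199]
force: [0.5, -0.2, 1.5]
grip_width: 0.127
grip_force: 39.9
```

Run:
```python
from mv import *
T=Rot(YB,30)
for i in range(3):
    s=cap('wrist')['s'];print('Faxis',-s['force']@T[:,2],'Ft',s['force']@T[:,1])
g=np.array(s['eef_pos'])+54*T[:,2]-OB; print('t,y,up',g@T[:,1],g@np.cross(-T[:,2],T[:,1]),-g@T[:,2])
```

```text
Faxis 1.4920619354218847 Ft -0.34866536547928906
Faxis 1.9438708537664044 Ft 0.37642668179689204
Faxis 1.5320482501448478 Ft -0.06978002700032564
t,y,up 5.1481741188679075 -0.49576284760949363 25.11697249685604
```

>>> {"fn": "step_arm", "kwargs": {"plan": [{"offset":[0,0,-0.03],"rot":[0,0,0],"gripper":0.9},{"offset":[0,0,-0.03],"rot":[0,0,0],"gripper":1.1},{"offset":[0,0,-0.03],"rot":[0,0,0],"gripper":1.2},{"offset":[0,0,-0.03],"rot":[0,0,0],"gripper":1.3},{"offset":[0,0,-0.03],"rot":[0,0,0],"gripper":1.5},{"offset":[0,0,-0.03],"rot":[0,0,0],"gripper":1.7},{"offset":[0,0,-0.03],"rot":[0,0,0],"gripper":2.0},{"offset":[0,-0.1,-0.03],"rot":[0,0,0],"gripper":2.5},{"offset":[0,-0.2,-0.03],"rot":[0,0,0],"gripper":3},{"offset":[0,-0.3,-0.03],"rot":[0,0,0],"gripper":3.5},{"offset":[0,-0.4,-0.03],"rot":[0,0,0],"gripper":4.5},{"offset":[0,-0.4,-0.03],"rot":[0,0,0],"gripper":4.5}], "squeeze": 20}}

```text
time_s: 23.05
eef_pos: [467.2, -289.6, 215.4]
ee_rot: [-0.164, 0.618, 0.743, -0.199]
force: [0.4, 0.7, 0.3]
grip_width: 0.526
grip_force: 0.0
```

```bash
python3 chk.py B
```

```text
23.05 F [0.4 0.7 0.3] grip 0.5258832638333157 0.0
wrist 5329
[[  1.  -24.5  11.3]
 [  6.2  13.   43.9]
 [ 12.   34.6  45.6]]
5 168 [ 1.   3.9 10.5]
13 234 [ 1.   3.1 10.4]
21 188 [ 1.3  6.  10.9]
29 350 [ 1.3  3.  10.7]
37 3689 [ 1.9  6.5 11.7]
45 700 [4.1 7.  9.6]
side 344
[[ -1.1 -35.5   6. ]
 [  2.4 -13.1  26.1]
 [  5.8  34.1  45.3]]
5 65 [-0.8  1.5  4. ]
13 62 [-0.7  1.9  4. ]
21 71 [0.4 2.6 5. ]
29 65 [-0.   2.6  5.2]
37 71 [-0.2  3.1  5.9]
45 10 [3.4 4.5 8.5]
```

The calculator rests at t≈6 mm with its top 45 mm above the mouth. Retracting, then a final check.

>>> {"fn": "step_arm", "kwargs": {"plan": [{"offset":[0,0,-1],"rot":[0,0,0],"gripper":5},{"offset":[0,0,-3],"rot":[0,0,0],"gripper":6},{"offset":[0,0,-6],"rot":[0,0,0],"gripper":7},{"offset":[0,0,-9],"rot":[0,0,0],"gripper":8},{"offset":[0,0,-12],"rot":[0,0,0],"gripper":8.5},{"offset":[0,0,-14],"rot":[0,0,0],"gripper":8.5},{"offset":[0,0,-14],"rot":[0,0,0],"gripper":8.5},{"offset":[0,0,-14],"rot":[0,0,0],"gripper":8.5}]}}

```text
time_s: 23.95
eef_pos: [535.7, -276.5, 336.1]
ee_rot: [-0.164, 0.617, 0.743, -0.199]
force: [0.8, 0.5, 0.1]
grip_width: 0.997
grip_force: 0.0
```

```bash
python3 chk.py B; python3 chk.py A|tail -12; cd pics; ls -t|head -2; python3 -c "
import cv2,glob,os
f=max(glob.glob('side_A*.png'),key=os.path.getmtime);i=cv2.imread(f)
cv2.imwrite('fin.png',cv2.resize(i[130:310,170:420],None,fx=3,fy=3,interpolation=2))"
```

```text
23.95 F [0.8 0.5 0.1] grip 0.9972431132930986 0.0
wrist 1427
[[  1.1 -33.5  13.9]
 [  6.5   4.6  44. ]
 [ 12.2  34.8  45.9]]
5 22 [ 1.2  4.1 10.2]
13 92 [1.1 1.2 8.7]
21 18 [ 1.9  5.4 10.6]
29 25 [ 2.   6.5 11.7]
37 1066 [ 1.8  6.9 12. ]
45 204 [4.  7.  9.9]
side 514
[[ -0.8 -35.1   5.4]
 [  2.4  -1.2  26. ]
 [  6.7  33.5  45.3]]
5 97 [0.3 2.2 4.4]
13 97 [-0.9  1.8  4.4]
21 97 [-0.1  2.5  4.7]
29 98 [0.2 2.  5.1]
37 108 [0.1 3.  6.6]
45 17 [3.2 5.9 8. ]
24.05 F [-0.5  0.7 -0.4] grip 0.997518797012341 0.0
wrist 0
side 400
[[ -6.2 -38.6   6.1]
 [ -3.   -3.3  24.6]
 [ 13.5  36.5  39.5]]
5 82 [-5.9 -3.1  0.7]
13 82 [-5.3 -3.2  4.9]
21 82 [-6.  -3.3  1.2]
29 88 [-5.6 -2.9  4.1]
37 66 [-4.6  2.4 14.7]
side_A240.png
wrist_A240.png
```

View pics/fin.png

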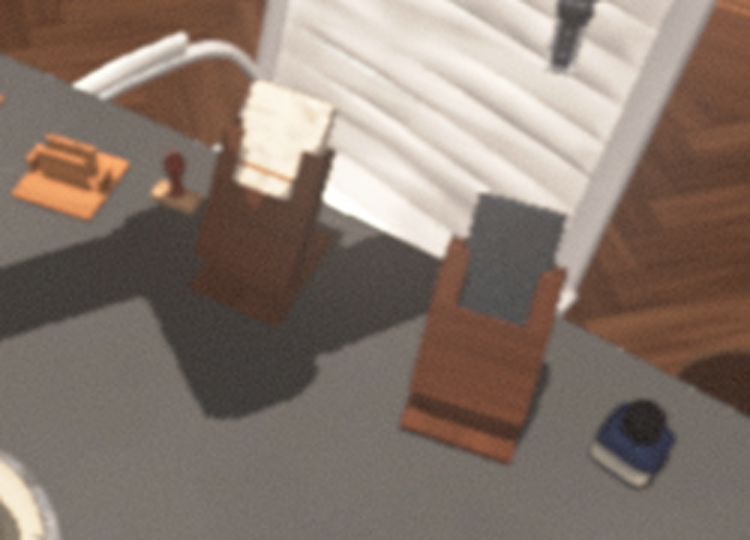

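Both are seated: the cards in the left (wide) pocket at (285,140) and the calculator in the right (slim) pocket at (515,255). The stamp and ink bottle have not moved, and the gripper is clear.

```bash
python3 -c "
from rig import *
print(finish_job())"
```

```text
the job is handed in; nothing more can be done
None
```

The cards are in the wide pocket and the calculator is in the slim one. Both rest on their spring plates, the stamp and ink bottle are untouched, and I handed the job in at about 24 s; no verdict was returned.

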